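Snap a relay module onto the control plate's rail

ROBOT

A 6-joint arm with a two-finger parallel gripper is mounted at the origin on the work surface. World frame = base frame: x ahead of the robot, y to its left, z up, the work surface at z = 0. Lengths are in m, angles in degrees, forces in N, time in s.
With the tool pointing down it reaches from about 0.375 to 0.9 m from the base axis. Payload 3.1 kg.
Tool frame: the origin (TCP) lies midway between the tips of the shut fingers; the grasp point (between the pads) lies bot.hold_point_z behind it (bot.hold_point_z is the distance from the TCP to the grasp point, in m); z points along the fingers, y is the direction in which the jaws open and shut (so a half turn about z gives the same grasp; the last joint's range is limited). The gripper opens to 87 mm and grips with 3 to 60 N. Pads are 19 mm wide; open, the fingers measure 117 mm over their backs; the gripper's body (75 mm by 190 mm) begins 51 mm behind the grasp point.
Start: joints at [62.71, 30.224, 82.088, -0, 67.689, -10.227], TCP at [0.183, 0.597, 0.223] pointing down, gripper open.
Joint ranges: [-176.69, 176.69], [-43.24, 126.21], [12.49, 139.97], [-82, 262], [0, 151.66], [-163.58, 163.58]. Speed limits (degrees/s): [159.86, 159.86, 180, 180, 180, 180].

INTERFACE

Orientations are given as a 3x3 rotation matrix whose columns are the frame's x, y, z axes.
In Python, from rig import bot, vision gives the robot as it stands.
- The arm moves only by the shell command python3 -m inch 'ROWS'. ROWS is JSON, a list of rows, each a list of 5 numbers: the finger opening in mm, from 0 to 87, then the shift along the tool's x, y, z in mm, then the turn about the tool's z in rad. In form: [[hand, dx, dy, dz, roll], ...]. A call has 1 to 8 rows; each row is the pose to reach, as a shift and turn from the pose measured when the call began, along the tool's axes at that moment; what a row does not reach only later rows make up. A row lasts 1/10 s, in which the tool goes at most 50 mm and 8.59 degrees, less where a joint would pass 70% of its speed; a pose out of reach is approached as far as the arm can. A call with a gripper value outside its range is refused whole. The fingers move at their own pace and stop on an object; the grip force is fixed at half the most. Time passes only in rows, so rows that repeat a pose let the fingers close. It gives the time, the measured TCP pose, the force and the opening at its end, in the units of the state.
- bot.read_state(): the state, without advancing time (a new reading comes with each control period).
- vision.capture(name): name is "scene" or "top"; returns (picture, depth): 420x560x3 uint8, red, green, blue; 420x560 float32, m along the optical axis (not along the pixel's ray), 0 where there is no reading.
- vision.camera_model(name): a dict with "intrinsics" (3x3 intrinsics, pixels), "camera_from_world" (4x4, takes a point from world to camera coordinates). Camera axes: x right, y down, z forward; pixel columns grow to the right and rows downward; lengths in m; the calibration is good to about 2 mm. A picture is of the moment at which its call begins. camera_model takes no time and is no camera call.
- bot.hand_in(): hands the job in, once; it reports no verdict.
The state is a dict: "time_s": time; "joint_positions": joint angles; "qvel": joint speeds; "tau": joint torques, N m; "position": TCP position; "tcp_rot": TCP orientation; "force": force on the tool from outside, world axes, zero at the start; "moment": the same for the moment, N m; "opening": opening from 0.0 (shut) to 1.0 (fully open).
Only numpy, scipy, OpenCV 4.12 (cv2) and the standard library are available. Lean on these libraries where they do the work, as an engineer would, in place of code of your own. Each camera call takes 0.05 s, during which the arm holds its last target. There are 200 camera calls.

TASK

Fit the relay module onto the steel rail of the control plate, about midway along the rail: hold it tilted and hook its fixed lip under one edge of the rail, then rock it down gently, without forcing it, until its sprung foot clicks under the other edge and it sits flat and square on the rail. Let go of it, and do not disturb the loose things on the bench.

Things in the scene. Friction and masses are not known exactly. Their poses are not given: they have to be found in the camera images.
- plate: Grey mounting plate, fixed flat on the bench, 200 mm (x) by 250 mm (y) by 6 mm; origin at the centre of its underside, z up. A raised steel top-hat rail runs along its y: 240 mm long, 35 mm across its two flange edges, flanges 2.5 mm thick, upper faces 31 mm above the bench. Under the flanges it is free in to the web (8 mm from the rail's centre line) and down to the plate.
- rail_spot (a point): Mid-plate point at the height of the rail's upper faces, 31 mm above the bench, axes of the plate. The module belongs here along the rail (y), within 25 mm. The rail sits in slotted brackets (22 mm wide, at y = +-85 mm): its centre line runs parallel to y but anywhere up to 14 mm to either side in x, not measured; it is bolted tight. Its edge must be felt or seen.
- terminal_end (a point): On the plate's line at y = +98 mm, 31 mm above the bench: here terminal blocks are fitted on the rail, 20 mm along it (y = +89 to +108 mm), 52 mm across, up to 65 mm above the bench. Do not push on them.
- clamp_end (a point): On the plate's line at y = -105 mm, 31 mm above the bench: here a black end clamp is fitted on the rail, 11 mm along it, 46 mm across, up to 57 mm above the bench.
- module: The loose relay module, about 240 g, standing upright on hook and foot at the start (origin 12 mm above the bench). Origin: centre of its flat seat, the housing's underside; z up, x across the rail when fitted. Grey housing 80 mm (x) by 36 (y) by 26 tall, on it a black block 50 (x) by 36 (y) up to z = 62. Flat sides y = +-18 for gripping. Seated, the origin is 31 mm above the bench.
- hook_tip (a point): Tip of the rigid hook's lip (upper inner edge), at (-14.5, 0, -7) mm in the module's frame, same axes. The hook is at the -x end, 32 mm wide: a leg from x = -22.5 to -18.5 down to z = -12 and a lip 4 mm thick pointing to +x: a slot 7 mm high, 4 mm deep for the flange. Tilted 21 to 25 degrees, hook end low, the slot takes the flange and the foot clears the rail; the foot meets the far flange at 12 to 17 degrees.
- foot_nose (a point): Nose of the black sprung foot at rest, at (14, 0, -4) mm in the module's frame, same axes. The foot is at the +x end, 24 mm wide, down to z = -12, its nose bevelled below (28 degrees off vertical), with a pull tab sticking out to x = +48.5 mm. The flange pushes it back 2 to 3.5 mm to pass, then it springs in. Rigid ribs beside it (x = 18.5, 3 mm deep) seat outside the flange only if the hook's leg is within 2 mm of its own edge.
- foot (a joint): Travel of the sprung foot, m: 0 = fully out, as at rest or clicked home; grows to at most 0.006 as the flange pushes it outward (module's +x). Spring 1.5 N at rest plus 0.5 N per mm, a little damped. About 4 to 12 N pushing down above the foot clicks it in; more than 30 N between module and rail is forcing it.
- screwdriver: Loose screwdriver lying on the bench beyond the plate, about 200 mm; leave alone.
- spraycan: Loose can, 64 mm across and 150 mm tall, on the robot's left; leave alone.
- jar: Loose screw-lid jar, 50 mm across and 55 mm tall, on the robot's right; leave alone.
There are look-alikes about, which are no part of the job. Leave any white look-alike of the module alone.

How it is judged (in metres and radians):
On the way, in this order (a step that is already met when the one before it is completed fails the run):
1. the hook's lip is below the rail's flange at the rail's edge, with the module still tilted by more than 7 degrees and its hook end low (z of hook_tip in the frame of plate between 0.012 and 0.0285 m and x of hook_tip in the frame of plate between -0.032 and 0.032 m and y of hook_tip in the frame of plate between -0.06 and 0.06 m and angle between module's own z axis and vertical above 0.12 rad), for 0.1 s.
2. while it is rocked down, the flange pushes the sprung foot back by more than 1.2 mm (value of joint foot above 0.0012 m and contact force between module and plate above 0.5 N).
At the end, for the whole second after the job is handed in: The module sits on the rail: seat at the rail's upper face (within 2 mm below, 1.5 mm above), level within 0.05 rad, square to the rail within 0.07 rad, within 25 mm of the rail's middle, its sprung foot back out (under 1.5 mm of travel), at rest and released (value of joint foot below 0.0015 m and angle between module's own z axis and vertical below 0.05 rad and angle between the x axis of module and the x axis of plate, either way round below 0.07 rad and z of module in the frame of rail_spot between -0.002 and 0.0015 m and x of module in the frame of rail_spot between -0.018 and 0.018 m and y of module in the frame of rail_spot between -0.025 and 0.025 m and linear speed of module below 0.01 m/s); the robot touches nothing.
It fails at once if the module (with its foot) presses on the plate, rail or what is fitted there with more than 30 N (contact force between module and plate above 30 N).
It fails at once if the robot presses on the plate or rail with more than 20 N (contact force between any of the fingers, the arm and plate above 20 N).
It fails at once if a loose thing on the bench is moved by more than 15 mm (distance of any of screwdriver, spraycan, jar from where it was at the start of the episode above 0.015 m).
It also fails if it takes over 58 s, if anything falls off the work surface, if the arm or the gripper's body presses on something with over 40 N, if the wrist force passes 120 N, or if a joint passes its speed limit or range.

## Working session

There is one attempt and no reset: what is moved stays moved. The work goes in short steps, Python scripts to look and compute and a shell command to move; the robot and the scene stay as the last step left them, time stands still between calls to the robot, and variables do not carry over. Pictures are saved under pics/ and viewed, about 8 in all and at most 12, crops included, and the job is handed in when it is done.

```bash
mkdir -p pics; ls; cat > h.py <<'E'
import numpy as np,cv2
from rig import bot,vision
def cap(n):
    im,d=vision.capture(n); m=vision.camera_model(n); K=np.array(m["intrinsics"]);T=np.array(m["camera_from_world"])
    v,u=np.mgrid[:420,:560]; p=np.stack([(u-K[0,2])/K[0,0]*d,(v-K[1,2])/K[1,1]*d,d],-1)
    W=(p-T[:3,3])@T[:3,:3]; W[d==0]=np.nan
    return im,W,K,T
def save(im,f,box=None,s=1):
    if box: im=im[box[1]:box[3],box[0]:box[2]]
    cv2.imwrite('pics/'+f,cv2.resize(im,None,fx=s,fy=s,interpolation=cv2.INTER_CUBIC)[:,:,::-1])
E
python3 - <<'E'
from h import *
s=bot.read_state();print(s['time_s'],s['position'],np.round(s['tcp_rot'],3),s['opening'],bot.hold_point_z)
a=cap('scene');b=cap('top')
np.savez('c0.npz',ai=a[0],aw=a[1],bi=b[0],bw=b[1])
save(a[0],'s0.png',s=1.4);save(b[0],'t0.png',s=1.4)
E
```

```text
pics
0.0 [0.18302174 0.59683223 0.2215742 ] [[-0.956  0.293 -0.001]
 [ 0.293  0.956 -0.002]
 [ 0.    -0.002 -1.   ]] 1.0015896098633374 0.0187
```

View pics/t0.png

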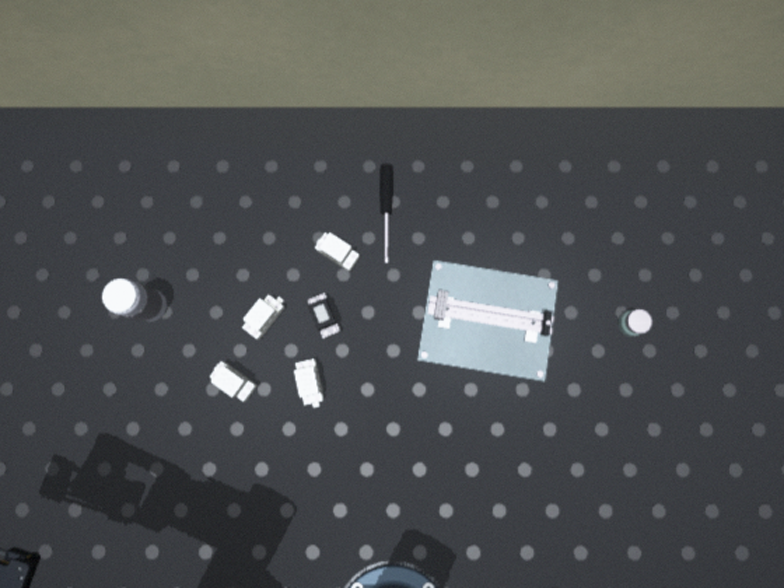

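View pics/s0.png

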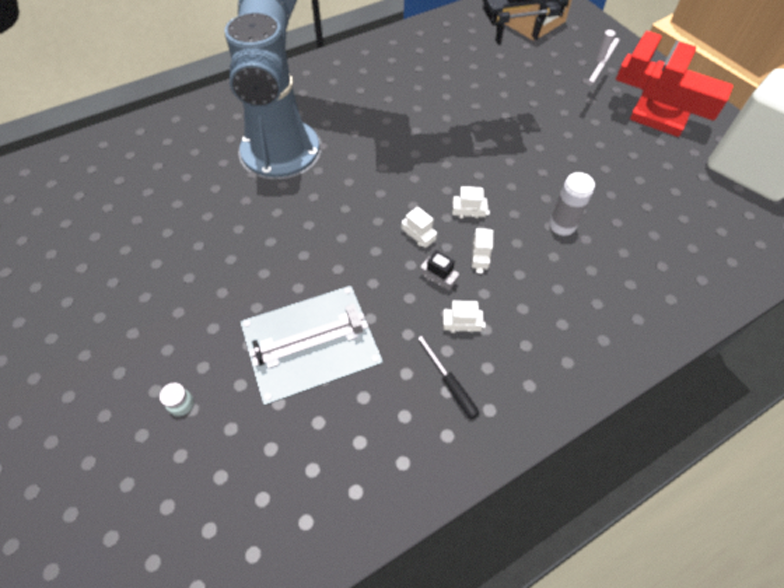

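```bash
cat > m.py <<'E'
from h import *
c=np.load('c0.npz');bi,bw=c['bi'],c['bw'];z=bw[...,2]
def rect(mask,name):
    p=bw[mask][:,:2]; r=cv2.minAreaRect((p*1000).astype(np.float32)); print(name,len(p),'rect',np.round(r[0],1),np.round(r[1],1),round(r[2],2),'zmed',np.round(np.median(bw[mask][:,2]),4)); return p
def box(x0,y0,x1,y1):
    m=np.zeros(z.shape,bool); m[int(y0/1.4):int(y1/1.4),int(x0/1.4):int(x1/1.4)]=1; return m
P=box(400,245,580,400)
print('bench z',np.nanmedian(z[box(560,400,700,500)]))
rect(P&(z>.003)&(z<.012),'plate'); rect(P&(z>.026)&(z<.034),'rail');rect(P&(z>.045),'high')
M=box(300,285,348,345)
for lo,hi in((.005,.1),(.012,.03),(.03,.045),(.06,.09)): rect(M&(z>lo)&(z<hi),f'mod {lo}-{hi}')
i=np.hstack([cv2.resize(bi[195:250,205:260],(500,500),interpolation=cv2.INTER_CUBIC),cv2.resize(c['ai'][165:220,285:340],(300,500),interpolation=cv2.INTER_CUBIC)])
save(i,'z0.png')
E
python3 m.py
```

```text
bench z 0.0003635125847615823
plate 5819 rect [ 559.1 -189. ] [300.7 356.4] 0.07 zmed 0.006
rail 553 rect [ 564.7 -185.1] [239.8  43. ] 80.73 zmed 0.0309
high 243 rect [ 567.7 -187.3] [218.3  52. ] 80.48 zmed 0.0629
mod 0.005-0.1 497 rect [571.9 139.1] [116.2  90.9] 1.36 zmed 0.0715
mod 0.012-0.03 17 rect [569.7 125.8] [90.1 32.1] 9.22 zmed 0.023
mod 0.03-0.045 136 rect [566.1 134.9] [80.1 36. ] 22.91 zmed 0.0388
mod 0.06-0.09 279 rect [566.1 134.9] [50.4 36.1] 23.22 zmed 0.0742
```

View pics/z0.png

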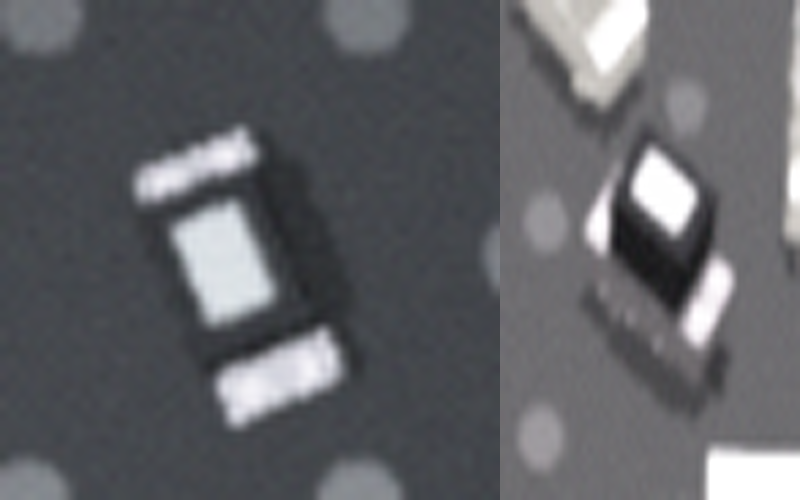

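```bash
cat >> m.py <<'E'
print('----')
def R(a): a=np.radians(a); return np.array([[np.cos(a),-np.sin(a)],[np.sin(a),np.cos(a)]])
for n,w in(('top',bw),('scene',c['aw'])):
    q=((w[...,:2]-[.5661,.1349])@R(23.05))*1000; zz=w[...,2]*1000
    m=(abs(q[...,0])<56)&(abs(q[...,1])<17)&(zz>4)&((abs(q[...,0])>41)|(zz<30))
    for a,b in sorted(zip(q[m].round(0).tolist(),zz[m].round(0))): print(n,a,b,end=';')
    print()
for n,w in(('top',bw),('scene',c['aw'])):
    zz=w[...,2]
    for yaw in(-9.27,):
        q=((w[...,:2]-[.562,-.187])@R(yaw))*1000
        m=(abs(q[...,0])<130)&(abs(q[...,1])<150)
        r=m&(abs(zz-.031)<.0025)&(abs(q[...,1])<75)
        pl=m&(abs(zz-.006)<.002)
        print(n,'rail x pct',np.percentile(q[r][:,0],[1,5,50,95,99]).round(1),'slope',np.polyfit(q[r][:,1],q[r][:,0],1).round(4),'z',np.median(zz[r]))
        print('plate x',np.percentile(q[pl][:,0],[.3,1,99,99.7]).round(1),'y',np.percentile(q[pl][:,1],[.3,1,99,99.7]).round(1))
E
python3 m.py | sed -n '/----/,$p'
```

```text
----
top [-53.0, -2.0] 8.0;top [-52.0, 6.0] 6.0;top [-51.0, 0.0] 4.0;top [-49.0, 5.0] 4.0;top [-47.0, -16.0] 4.0;top [-46.0, 13.0] 7.0;top [-41.0, -4.0] 5.0;top [-41.0, 17.0] 5.0;top [-40.0, -16.0] 30.0;top [-40.0, -12.0] 16.0;top [-40.0, -5.0] 13.0;top [-40.0, -4.0] 27.0;top [-40.0, 2.0] 27.0;top [-40.0, 9.0] 20.0;top [-40.0, 11.0] 28.0;top [-40.0, 17.0] 27.0;top [-39.0, -9.0] 22.0;top [45.0, -4.0] 10.0;top [46.0, -10.0] 5.0;top [46.0, -1.0] 11.0;top [46.0, 5.0] 9.0;top [47.0, -7.0] 5.0;top [47.0, -5.0] 12.0;top [47.0, 1.0] 10.0;top [47.0, 8.0] 8.0;top [48.0, 4.0] 11.0;top [49.0, -2.0] 10.0;top [51.0, -14.0] 5.0;top [51.0, 15.0] 5.0;top [53.0, -15.0] 8.0;top [56.0, 13.0] 6.0;
scene [39.0, 1.0] 28.0;scene [39.0, 14.0] 18.0;scene [40.0, -13.0] 24.0;scene [40.0, -13.0] 29.0;scene [40.0, -11.0] 9.0;scene [40.0, -10.0] 14.0;scene [40.0, -7.0] 27.0;scene [40.0, -6.0] 20.0;scene [40.0, -5.0] 14.0;scene [40.0, -2.0] 27.0;scene [40.0, 1.0] 17.0;scene [40.0, 2.0] 11.0;scene [40.0, 4.0] 25.0;scene [40.0, 7.0] 16.0;scene [40.0, 9.0] 30.0;scene [41.0, -5.0] 8.0;scene [41.0, 11.0] 17.0;scene [42.0, -2.0] 12.0;scene [43.0, -8.0] 8.0;scene [43.0, -3.0] 8.0;scene [43.0, 2.0] 7.0;scene [46.0, -8.0] 6.0;scene [46.0, -8.0] 11.0;scene [46.0, -1.0] 8.0;scene [48.0, -4.0] 8.0;scene [49.0, -0.0] 10.0;
top rail x pct [-11.3 -10.4   6.   22.3  23.5] slope [-0.0101  6.0935] z 0.031172191570643472
plate x [-126.2 -121.9  119.7  127.5] y [-144.9 -138.7  136.2  144.7]
scene rail x pct [-10.9  -9.5  12.8  24.2  25.1] slope [0.0104 7.5431] z 0.030845887078587902
plate x [-113.1  -98.6  100.2  116.8] y [-130.2 -124.5  123.2  133.8]
```

The top view shows the dark module around (323,315) in the saved picture, the plate at (487,320) and white look-alikes around the module. Both cameras' depth data put the pull tab at the module's far end. So its yaw is about 23° with the hook towards the robot, and the rail's centre line is about +6 mm in plate x.

```bash
cat > go.py <<'E'
# usage: go.py x y z [yaw of tool y axis deg]: shift in tool mm + roll to reach
import sys
from h import *
s=bot.read_state();R=np.array(s['tcp_rot']);p=np.array(s['position'])
t=np.array([float(a) for a in sys.argv[1:4]])
a=np.degrees(np.arctan2(R[1,1],R[0,1]))
print('t',s['time_s'],'p',p.round(4),'yaw',round(a,2),'F',np.round(s['force'],2),'M',np.round(s['moment'],3),'op',round(s['opening']*87,1))
print('shift',np.round(R.T@(t-p)*1000,1),'roll',round(-np.radians(float(sys.argv[4])-a),4) if len(sys.argv)>4 else '')
E
python3 go.py .5615 .1330 .16 113.05
```

```text
t 0.1 p [0.1831 0.5969 0.2217] yaw 72.94 F [ 0.29 -0.43  0.44] M [-0.005  0.055 -0.031] op 87.2
shift [-497.9 -332.3   62.1] roll -0.7001
```

```bash
python3 -m inch '[[87,-498,-332,0,-0.7],[87,-498,-332,0,-0.7],[87,-498,-332,0,-0.7],[87,-498,-332,0,-0.7],[87,-498,-332,0,-0.7],[87,-498,-332,0,-0.7],[87,-498,-332,0,-0.7],[87,-498,-332,0,-0.7]]'; python3 go.py .5615 .1330 .14 113.05
```

```text
time_s: 0.9
position: [0.4275, 0.2977, 0.2221]
tcp_rot: [[-0.92, -0.392, -0.001], [-0.392, 0.92, -0.002], [0.002, -0.001, -1.0]]
force: [0.7, 0.4, 0.4]
opening: 1.0
t 0.9 p [0.4275 0.2977 0.2221] yaw 113.05 F [0.7  0.41 0.41] M [0.061 0.001 0.03 ] op 87.0
shift [ -58.9 -203.9   82.2] roll 0.0001
```

```bash
python3 -m inch '[[87,-59,-204,0,0],[87,-59,-204,0,0],[87,-59,-204,0,0],[87,-59,-204,0,0],[87,-59,-204,0,0],[87,-59,-204,40,0],[87,-59,-204,82,0],[87,-59,-204,82,0]]'; python3 - <<'E'
from h import *
im,W,K,T=cap('top'); im2,W2,_,_=cap('scene')
save(np.hstack([cv2.resize(im[165:265,160:300],(420,300)),cv2.resize(im2[120:220,250:390],(420,300))]) ,'g1.png',s=.95)
E
python3 go.py .5615 .1330 .06 113.05
```

```text
time_s: 1.7
position: [0.5563, 0.1328, 0.1349]
tcp_rot: [[-0.92, -0.391, -0.015], [-0.391, 0.92, -0.002], [0.015, 0.004, -1.0]]
force: [-1.7, -0.4, 0.7]
opening: 0.999
t 1.8 p [0.5607 0.1334 0.1399] yaw 113.09 F [ 0.73  0.29 -0.09] M [0.018 0.014 0.045] op 87.5
shift [-0.9 -0.6 79.9] roll 0.0006
```

View pics/g1.png

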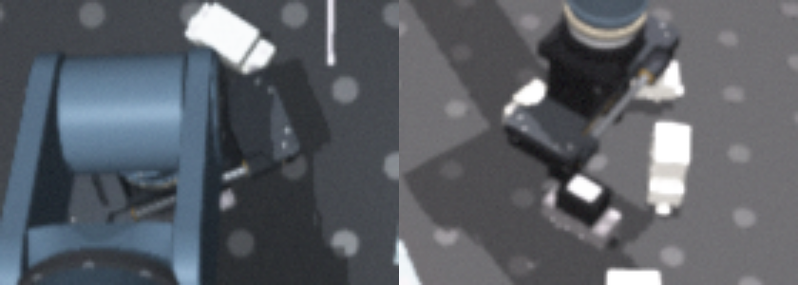

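The view shows the gripper over the module, with the fingers on either side of the black block and clear of the look-alikes. I'll descend and grip.

```bash
python3 -m inch '[[87,-1,0,35,0],[87,-1,0,70,0],[87,-1,0,80,0],[87,-1,0,80,0],[30,-1,0,80,0],[30,-1,0,80,0],[30,-1,0,80,0],[30,-1,0,80,0]]'; python3 -m inch '[[30,0,0,0,0],[30,0,0,0,0],[30,0,0,-25,0],[30,0,0,-70,0],[30,0,0,-80,0],[30,0,0,-80,0]]'; python3 go.py .55 -.1 .14 80.7
```

```text
time_s: 2.6
position: [0.562, 0.1337, 0.0609]
tcp_rot: [[-0.92, -0.392, -0.002], [-0.392, 0.92, -0.002], [0.003, -0.001, -1.0]]
force: [0.4, 1.2, -0.4]
opening: 0.721
time_s: 3.2
position: [0.5637, 0.1339, 0.1431]
tcp_rot: [[-0.92, -0.392, 0.003], [-0.392, 0.92, -0.001], [-0.002, -0.003, -1.0]]
force: [0.2, -0.1, -0.6]
opening: 0.348
t 3.2 p [0.5637 0.1339 0.1431] yaw 113.09 F [ 0.19 -0.1  -0.64] M [ 0.057  0.037 -0.017] op 30.3
shift [ 104.3 -209.8    3.4] roll 0.5652
```

Fingers close slowly (about 60 mm/s), so I lifted before they reached the module. I'll repeat with more closing time.

```bash
python3 -m inch '[[60,-2,0,0,0],[60,-2,0,0,0],[60,-2,0,0,0],[60,-2,0,0,0],[60,-2,0,0,0],[60,-2,0,0,0],[60,-2,0,0,0]]'; python3 go.py .5615 .133 .06 113.05
```

```text
time_s: 3.9
position: [0.5655, 0.1346, 0.1429]
tcp_rot: [[-0.92, -0.392, 0.003], [-0.392, 0.92, -0.002], [-0.002, -0.003, -1.0]]
force: [-0.5, -0.6, -0.3]
opening: 0.683
t 3.9 p [0.5655 0.1346 0.1429] yaw 113.09 F [-0.49 -0.58 -0.26] M [ 0.015  0.04  -0.017] op 59.4
shift [ 4.5  0.3 82.9] roll 0.0006
```

```bash
python3 -m inch '[[60,4.5,0,40,0],[60,4.5,0,75,0],[60,4.5,0,83,0],[60,4.5,0,83,0],[30,4.5,0,83,0],[30,4.5,0,83,0],[30,4.5,0,83,0],[30,4.5,0,83,0]]'; python3 -m inch '[[30,0,0,0,0],[30,0,0,0,0],[30,0,0,0,0]]'
```

```text
time_s: 4.7
position: [0.5623, 0.1328, 0.061]
tcp_rot: [[-0.92, -0.392, 0.005], [-0.392, 0.92, -0.001], [-0.004, -0.003, -1.0]]
force: [0.7, -0.5, 0.7]
opening: 0.416
time_s: 5.0
position: [0.5621, 0.1328, 0.061]
tcp_rot: [[-0.92, -0.392, 0.005], [-0.392, 0.92, -0.001], [-0.004, -0.003, -1.0]]
force: [-0.3, 0.5, -0.2]
opening: 0.411
```

```bash
python3 -m inch '[[30,0,0,-15,0],[30,0,0,-50,0],[30,0,0,-90,0],[30,0,0,-100,0],[30,0,0,-100,0]]'; python3 go.py .5276 -.1814 .16 80.7
```

```text
time_s: 5.5
position: [0.5627, 0.133, 0.1625]
tcp_rot: [[-0.92, -0.392, 0.008], [-0.392, 0.92, -0.001], [-0.007, -0.005, -1.0]]
force: [0.4, 0.3, -2.2]
opening: 0.41
t 5.5 p [0.5627 0.133  0.1625] yaw 113.09 F [ 0.36  0.3  -2.19] M [0.003 0.013 0.017] op 35.6
shift [ 155.7 -275.5    2.6] roll 0.5654
```

```bash
python3 -m inch '[[30,156,-275,0,0.565],[30,156,-275,0,0.565],[30,156,-275,0,0.565],[30,156,-275,0,0.565],[30,156,-275,0,0.565],[30,156,-275,0,0.565],[30,156,-275,0,0.565],[30,156,-275,0,0.565]]'; python3 -m inch '[[30,0,0,0,0]]';python3 - <<'E'
from h import *
im,W,K,T=cap('scene'); np.save('w1.npy',W); save(im,'r1.png',(140,150,330,290),4.2)
E
python3 go.py .5276 -.1814 .11 80.7
```

```text
time_s: 6.3
position: [0.5259, -0.1834, 0.1605]
tcp_rot: [[-0.986, 0.166, 0.006], [0.166, 0.986, 0.0], [-0.006, 0.001, -1.0]]
force: [-0.5, 1.0, -2.5]
opening: 0.41
time_s: 6.4
position: [0.5247, -0.182, 0.159]
tcp_rot: [[-0.986, 0.166, 0.003], [0.166, 0.986, 0.003], [-0.002, 0.003, -1.0]]
force: [0.3, 0.4, -2.8]
opening: 0.408
t 6.45 p [ 0.5245 -0.1819  0.1588] yaw 80.48 F [-0.42  0.34 -2.61] M [ 0.062 -0.025 -0.054] op 35.5
shift [-2.9  0.8 48.8] roll -0.0039
```

View pics/r1.png

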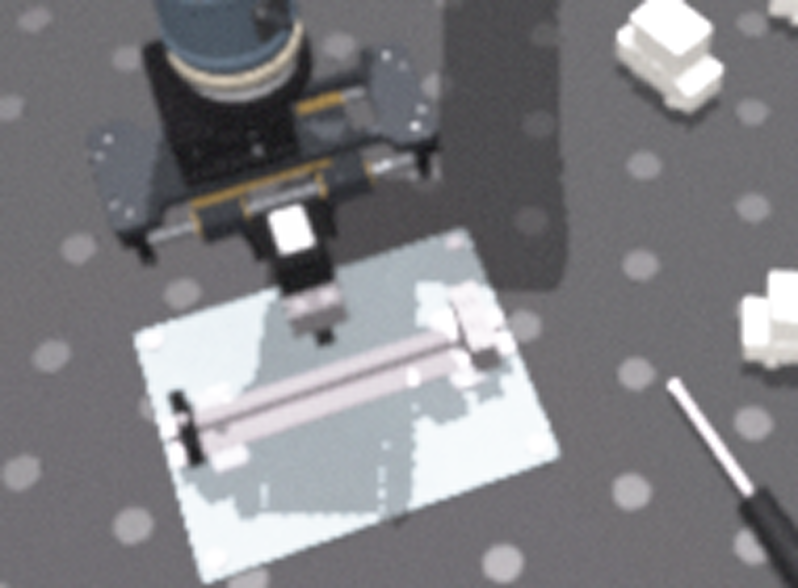

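```bash
python3 -m inch '[[30,-3,1,20,-0.004],[30,-3,1,50,-0.004],[30,-3,1,60,-0.004],[30,-3,1,60,-0.004],[30,-3,1,60,-0.004]]'; python3 go.py .5276 -.1814 .095 80.7
```

```text
time_s: 6.95
position: [0.5282, -0.1805, 0.0991]
tcp_rot: [[-0.987, 0.16, 0.002], [0.16, 0.987, 0.002], [-0.002, 0.003, -1.0]]
force: [0.6, -0.0, -2.3]
opening: 0.41
t 6.95 p [ 0.5282 -0.1805  0.0991] yaw 80.78 F [ 0.59 -0.03 -2.26] M [ 0.056 -0.027  0.051] op 35.6
shift [ 0.5 -1.   4.1] roll 0.0014
```

```bash
python3 -m inch '[[30,0,0,3,0],[30,0,0,5,0],[30,0,0,6,0],[30,0,0,7,0],[30,0,0,8,0]]'; python3 -m inch '[[30,0,0,0.7,0],[30,0,0,1.4,0]]'
```

```text
time_s: 7.45
position: [0.5281, -0.1806, 0.0917]
tcp_rot: [[-0.987, 0.16, 0.002], [0.16, 0.987, 0.002], [-0.002, 0.003, -1.0]]
force: [-1.9, 0.7, 6.9]
opening: 0.407
time_s: 7.65
position: [0.528, -0.1806, 0.0916]
tcp_rot: [[-0.987, 0.16, 0.002], [0.16, 0.987, 0.002], [-0.002, 0.003, -1.0]]
force: [-3.0, 1.0, 13.0]
opening: 0.407
```

```bash
python3 -m inch '[[30,0,0,0.7,0],[30,0,0,0.7,0]]'; python3 -m inch '[[30,0,0,0.7,0],[30,0,0,0.7,0]]'; python3 go.py .5276 -.1814 .095 80.7
```

```text
time_s: 7.85
position: [0.5281, -0.1807, 0.0917]
tcp_rot: [[-0.987, 0.16, 0.003], [0.16, 0.987, 0.002], [-0.002, 0.002, -1.0]]
force: [-2.1, 1.5, 6.3]
opening: 0.408
time_s: 8.05
position: [0.5281, -0.1806, 0.0917]
tcp_rot: [[-0.987, 0.16, 0.003], [0.16, 0.987, 0.002], [-0.003, 0.002, -1.0]]
force: [-0.6, 1.1, 5.5]
opening: 0.408
t 8.05 p [ 0.5281 -0.1806  0.0917] yaw 80.78 F [-0.56  1.07  5.46] M [0.222 0.237 0.026] op 35.5
shift [ 0.4 -0.8 -3.3] roll 0.0014
```

```bash
python3 -m inch '[[30,0,0,1.2,0],[30,0,0,1.8,0],[30,0,0,1.8,0]]'; python3 go.py .5276 -.1814 .095 80.7;  python3 -m inch '[[30,0,0,1.6,0],[30,0,0,2.2,0],[30,0,0,2.2,0]]'; python3 go.py .5276 -.1814 .095 80.7
```

```text
time_s: 8.35
position: [0.528, -0.1806, 0.0916]
tcp_rot: [[-0.987, 0.16, 0.003], [0.16, 0.987, 0.002], [-0.003, 0.002, -1.0]]
force: [-3.7, 1.9, 11.6]
opening: 0.415
t 8.35 p [ 0.528  -0.1806  0.0916] yaw 80.79 F [-3.69  1.93 11.65] M [0.366 0.535 0.041] op 36.1
shift [ 0.3 -0.8 -3.4] roll 0.0015
time_s: 8.65
position: [0.5279, -0.1806, 0.0915]
tcp_rot: [[-0.987, 0.16, 0.004], [0.16, 0.987, 0.001], [-0.003, 0.002, -1.0]]
force: [-4.9, 1.8, 15.2]
opening: 0.412
t 8.65 p [ 0.5279 -0.1806  0.0915] yaw 80.8 F [-4.85  1.78 15.17] M [0.435 0.682 0.042] op 35.8
shift [ 0.2 -0.8 -3.5] roll 0.0017
```

```bash
python3 -m inch '[[30,0,0,-3,0],[30,4,0,-3,0],[30,4,0,-3,0],[30,4,0,-1,0],[30,4,0,0,0],[30,4,0,1,0],[30,4,0,1,0]]'; python3 go.py .5276 -.1814 .095 80.7;  python3 -m inch '[[30,0,0,1.6,0],[30,0,0,2.2,0],[30,0,0,2.2,0]]'; python3 go.py .5276 -.1814 .095 80.7
```

```text
time_s: 9.35
position: [0.5239, -0.1799, 0.09]
tcp_rot: [[-0.987, 0.16, 0.003], [0.16, 0.987, 0.002], [-0.003, 0.002, -1.0]]
force: [0.4, 0.7, -2.6]
opening: 0.413
t 9.35 p [ 0.5239 -0.1799  0.09  ] yaw 80.8 F [ 0.37  0.71 -2.63] M [ 0.009 -0.05   0.006] op 36.0
shift [-4.  -0.9 -5. ] roll 0.0017
time_s: 9.65
position: [0.5238, -0.1799, 0.0876]
tcp_rot: [[-0.987, 0.16, 0.003], [0.16, 0.987, 0.002], [-0.003, 0.002, -1.0]]
force: [0.7, -0.3, -2.8]
opening: 0.41
t 9.65 p [ 0.5238 -0.1799  0.0876] yaw 80.8 F [ 0.69 -0.33 -2.83] M [0.05  0.055 0.003] op 35.7
shift [-4.  -0.9 -7.4] roll 0.0017
```

```bash
python3 -m inch '[[30,0,0,-20,0],[30,0,0,-55,0],[30,0,0,-55,0]]'; python3 - <<'E'
from h import *
c=np.load('c0.npz')
import math
a=math.radians(-9.3);ex=np.array([math.cos(a),math.sin(a)]);ey=np.array([-ex[1],ex[0]])
for n in('aw','bw'):
    w=c[n];q=w[...,:2]-[.562,-.187];X=q@ex*1000;Y=q@ey*1000;z=w[...,2]*1000
    m=(abs(X)<50)&(Y<-90)&(Y>-120)&(z>36)
    print(n,m.sum(),np.percentile(X[m],[5,50,95]).round(1),np.percentile(Y[m],[5,50,95]).round(1),np.percentile(z[m],[5,50,95]).round(1))
    for xx in range(-20,32,6):
        k=m&(abs(X-xx)<3); 
        if k.any(): print(xx,k.sum(),np.median(z[k]).round(1),np.median(Y[k]).round(1),end=' | ')
    print()
E
python3 go.py .4865 -.2810 .14 80.7
```

```text
time_s: 9.95
position: [0.5266, -0.1816, 0.1465]
tcp_rot: [[-0.987, 0.16, 0.011], [0.16, 0.987, -0.003], [-0.011, -0.001, -1.0]]
force: [1.4, -0.2, -2.0]
opening: 0.41
aw 83 [-14.1  11.3  29.7] [-110.3 -104.9 -100. ] [40.  56.1 59.2]
-14 8 56.0 -104.5 | -8 9 58.1 -106.4 | -2 9 57.2 -104.6 | 4 7 57.5 -102.6 | 10 12 55.9 -105.4 | 16 7 56.4 -103.1 | 22 11 56.6 -104.7 | 28 20 47.8 -105.7 | 
bw 106 [-15.6   6.6  26.6] [-107.4 -100.6  -96.7] [40.5 56.2 61.1]
-20 2 50.3 -102.3 | -14 13 55.9 -100.2 | -8 15 57.3 -101.2 | -2 12 54.7 -100.2 | 4 11 57.8 -101.2 | 10 16 55.7 -100.3 | 16 14 55.3 -100.5 | 22 14 55.9 -99.6 | 28 9 56.3 -100.6 | 
t 9.95 p [ 0.5266 -0.1816  0.1465] yaw 80.8 F [ 1.36 -0.16 -2.04] M [-0.001 -0.043 -0.   ] op 35.7
shift [  23.8 -104.5    6.4] roll 0.0018
```

The clamp is flat-topped at about 57 mm, which makes it a better fulcrum: the lever is longer and there is room for the hook to drop.

```bash
python3 -m inch '[[30,24,-50,0,0],[30,24,-103,0,0],[30,24,-103,0,0],[30,24,-103,15,0],[30,24,-103,29,0],[30,24,-103,29,0]]';python3 -m inch '[[30,0,0,2,0],[30,0,0,3,0],[30,0,0,4,0]]'; python3 go.py .4865 -.2810 .11 80.7
```

```text
time_s: 10.55
position: [0.4851, -0.2781, 0.115]
tcp_rot: [[-0.987, 0.16, 0.007], [0.16, 0.987, 0.001], [-0.007, 0.002, -1.0]]
force: [-0.6, 0.7, -3.0]
opening: 0.412
time_s: 10.85
position: [0.4855, -0.2781, 0.1113]
tcp_rot: [[-0.987, 0.16, 0.007], [0.16, 0.987, 0.0], [-0.007, 0.001, -1.0]]
force: [-0.3, 0.2, -3.1]
opening: 0.409
t 10.85 p [ 0.4855 -0.2781  0.1113] yaw 80.79 F [-0.3   0.18 -3.09] M [ 0.037 -0.003  0.005] op 35.5
shift [-1.4 -2.7  1.3] roll 0.0016
```

```bash
python3 -m inch '[[30,0,0,1,0],[30,0,0,1.5,0],[30,0,0,2,0]]'; python3 -m inch '[[30,0,0,1,0],[30,0,0,1.5,0]]';python3 -m inch '[[30,0,0,1,0],[30,0,0,1.5,0]]'
```

```text
time_s: 11.15
position: [0.4854, -0.2781, 0.1101]
tcp_rot: [[-0.987, 0.16, 0.007], [0.16, 0.987, -0.0], [-0.007, 0.001, -1.0]]
force: [-3.0, 0.9, 5.6]
opening: 0.41
time_s: 11.35
position: [0.4851, -0.2781, 0.1097]
tcp_rot: [[-0.987, 0.159, 0.007], [0.159, 0.987, -0.0], [-0.007, 0.001, -1.0]]
force: [-4.7, 2.0, 8.1]
opening: 0.409
time_s: 11.55
position: [0.485, -0.2781, 0.1095]
tcp_rot: [[-0.987, 0.159, 0.007], [0.159, 0.987, -0.001], [-0.007, 0.0, -1.0]]
force: [-4.8, 0.9, 9.6]
opening: 0.412
```

```bash
python3 -m inch '[[30,0,0,1.5,0],[30,0,0,2,0],[30,0,0,2,0]]'; python3 -m inch '[[30,0,0,2,0],[30,0,0,2.3,0],[30,0,0,2.3,0]]'
```

```text
time_s: 11.85
position: [0.4845, -0.2781, 0.1091]
tcp_rot: [[-0.987, 0.159, 0.007], [0.159, 0.987, -0.001], [-0.007, -0.0, -1.0]]
force: [-4.7, 1.6, 9.6]
opening: 0.409
time_s: 12.15
position: [0.4839, -0.278, 0.1084]
tcp_rot: [[-0.987, 0.158, 0.006], [0.158, 0.987, -0.002], [-0.006, -0.001, -1.0]]
force: [-4.6, 1.9, 10.2]
opening: 0.412
```

Force plateaus near 10 N, so the module is turning in the pads. I'll keep going down and back together, so the tab stays on the clamp.

```bash
python3 -m inch '[[30,1,0,2,0],[30,1.5,0,2.6,0],[30,2,0,3.2,0],[30,2.5,0,3.8,0],[30,3,0,4.4,0],[30,3.5,0,5,0]]'; python3 -m inch '[[30,1,0,2.5,0],[30,2,0,3.2,0],[30,3,0,4,0],[30,4,0,5,0]]'; python3 go.py .4865 -.2810 .11 80.7
```

```text
time_s: 12.75
position: [0.4799, -0.2775, 0.1047]
tcp_rot: [[-0.987, 0.158, 0.006], [0.158, 0.987, -0.002], [-0.006, -0.001, -1.0]]
force: [-5.4, 0.5, 9.5]
opening: 0.412
time_s: 13.15
position: [0.4761, -0.277, 0.1009]
tcp_rot: [[-0.987, 0.158, 0.007], [0.158, 0.987, -0.003], [-0.007, -0.002, -1.0]]
force: [-3.1, 1.4, 6.9]
opening: 0.413
t 13.15 p [ 0.4761 -0.277   0.1009] yaw 80.91 F [-3.09  1.38  6.89] M [ 0.195  0.256 -0.001] op 36.0
shift [-10.9  -2.3  -9. ] roll 0.0037
```

```bash
python3 -m inch '[[30,1.5,0,2.5,0],[30,2.5,0,3.5,0],[30,3.5,0,4.5,0],[30,4.5,0,5.5,0],[30,5.5,0,6.5,0],[30,6,0,7.5,0],[30,6,0,8,0]]'; python3 - <<'E'
from h import *
a=cap('scene');np.save('w2.npy',a[1]);s=bot.read_state();print(s['position'],s['force'])
save(a[0],'r2.png',(120,150,270,270),4)
E
```

```text
time_s: 13.85
position: [0.4699, -0.2761, 0.0932]
tcp_rot: [[-0.987, 0.158, 0.006], [0.158, 0.987, -0.003], [-0.007, -0.002, -1.0]]
force: [-4.0, 0.4, 5.3]
opening: 0.411
[ 0.46976891 -0.2760725   0.09308098] [-2.35912308  0.8014055   5.39563325]
```

View pics/r2.png

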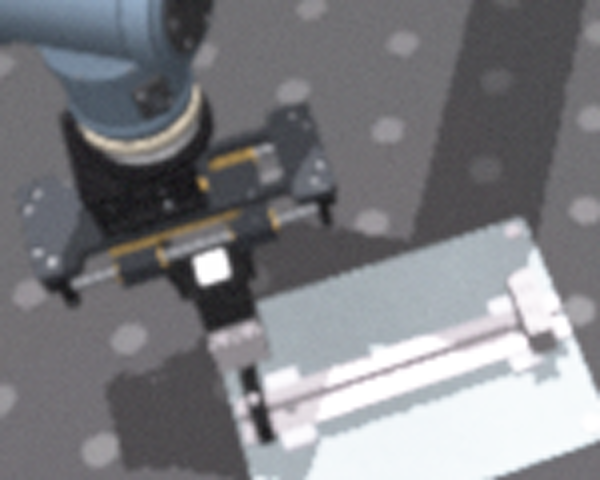

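```bash
cat > prof.py <<'E'
# profile of module in tool plane: usage prof.py : X along -tool x (plate x) relative to TCP, z world
from h import *
W=cap('scene')[1];s=bot.read_state();p=np.array(s['position']);R=np.array(s['tcp_rot'])
q=(W-p);X=-(q@R[:,0])*1000;Y=q@R[:,1]*1000;z=W[...,2]*1000
m=(abs(Y)<16)&(X>2)&(X<75)&(z>p[2]*1000-75)&(z<p[2]*1000+8)
P=np.c_[X[m],z[m]];P=P[np.argsort(P[:,0])]
print(p.round(4),m.sum());print(P.round(0).astype(int).tolist()[::max(1,len(P)//90)])
# best 2-D fit of known outline: block face x=25,z26..62; housing top z=26,x25..40; end x=40,z0..26
from scipy.optimize import least_squares
seg=np.array([[[25,26],[25,62]],[[25,26],[40,26]],[[40,0],[40,26]],[[5,62],[25,62]]],float)
def f(v):
    t=np.radians(v[2]);c,sn=np.cos(t),np.sin(t)
    L=(P-[v[0],v[1]])@np.array([[c,-sn],[sn,c]])  # to module frame (tilt t: +x end up)
    d=[]
    for a,b in seg:
        u=np.clip(((L-a)@(b-a))/((b-a)@(b-a)),0,1); d.append(np.linalg.norm(L-(a+u[:,None]*(b-a)),axis=1))
    return np.min(d,0)
best=None
for t in(0,12,22,30):
  for dx in(0,10,20):
    r=least_squares(f,[dx-5,p[2]*1000-45,t],loss='soft_l1',f_scale=2)
    if best is None or r.cost<best.cost: best=r
x,zz,t=best.x;c,sn=np.cos(np.radians(t)),np.sin(np.radians(t))
print('origin rel TCP x',x.round(1),'z',zz.round(1),'tilt',t.round(1),'med res',np.median(f(best.x)).round(2))
for n,a,b in(('hooktip',-14.5,-7),('legbot',-22.5,-12),('lipbot',-14.5,-12),('slottop',-18.5,0),('nose',14,-4),('footbot',14,-12)): print(n,(x+c*a-sn*b).round(1),(zz+sn*a+c*b).round(1))
E
python3 prof.py
```

```text
[ 0.4698 -0.2761  0.0931] 253
[[29, 98], [30, 101], [31, 98], [31, 92], [31, 99], [31, 97], [31, 99], [31, 99], [32, 88], [32, 93], [32, 90], [32, 98], [33, 100], [33, 97], [33, 94], [33, 97], [33, 88], [33, 99], [33, 88], [34, 90], [34, 90], [34, 92], [34, 99], [34, 85], [35, 88], [35, 90], [35, 86], [36, 82], [36, 80], [36, 83], [37, 83], [37, 82], [37, 84], [37, 88], [38, 83], [38, 84], [38, 92], [38, 83], [39, 82], [40, 81], [40, 83], [41, 84], [42, 82], [42, 84], [43, 84], [44, 83], [45, 81], [46, 87], [47, 86], [47, 87], [47, 82], [48, 89], [49, 83], [49, 86], [49, 83], [49, 82], [50, 18], [50, 88], [50, 79], [51, 84], [52, 83], [52, 86], [52, 78], [52, 85], [52, 84], [53, 86], [53, 80], [53, 86], [53, 76], [53, 82], [53, 70], [53, 77], [54, 73], [54, 82], [54, 82], [54, 75], [54, 72], [54, 72], [54, 78], [55, 73], [55, 75], [56, 72], [56, 73], [56, 80], [56, 65], [56, 18], [56, 71], [56, 65], [57, 71], [57, 71], [57, 78], [57, 70], [57, 74], [58, 71], [58, 73], [58, 66], [58, 64], [58, 65], [58, 58], [59, 64], [59, 68], [59, 56], [60, 60], [62, 61], [63, 59], [64, 55], [64, 58], [65, 31], [66, 31], [66, 31], [67, 30], [68, 61], [68, 63], [69, 32], [69, 57], [69, 58], [70, 30], [70, 56], [71, 33], [71, 29], [72, 57], [72, 56], [73, 31], [73, 32], [74, 31], [74, 27], [75, 30]]
origin rel TCP x 32.9 z 26.1 tilt 4.8 med res 3.19
hooktip 19.0 17.9
legbot 11.4 12.2
lipbot 19.4 12.9
slottop 14.4 24.5
nose 47.1 23.2
footbot 47.8 15.3
```

```bash
sed -i 's/^P=np.c_.*/zc=p[2]*1000;P=np.c_[X[m],z[m]];P=P[(P[:,1]>zc-30)\&(P[:,0]<61)]/; s/^print(p.round.*/print(p.round(4),len(P))/; s/for dx in(0,10,20)/for dx in(10,20,30)/' prof.py; python3 prof.py
```

```text
[ 0.4698 -0.2761  0.0931] 191
origin rel TCP x 21.7 z 48.2 tilt 19.4 med res 1.0
hooktip 10.3 36.8
legbot 4.4 29.4
lipbot 12.0 32.0
slottop 4.2 42.0
nose 36.2 49.1
footbot 38.8 41.5
```

```bash
python3 -m inch '[[30,1.5,0,2.5,0],[30,2.5,0,3.5,0],[30,3.2,0,4.5,0],[30,3.5,0,5,0],[30,3.5,0,5.2,0]]'; python3 prof.py
```

```text
time_s: 14.5
position: [0.4663, -0.2756, 0.0878]
tcp_rot: [[-0.987, 0.158, 0.006], [0.158, 0.987, -0.003], [-0.006, -0.002, -1.0]]
force: [-2.7, 1.0, 5.3]
opening: 0.408
[ 0.4663 -0.2756  0.0879] 185
origin rel TCP x 24.1 z 45.8 tilt 21.6 med res 0.92
hooktip 13.2 34.0
legbot 7.6 26.4
lipbot 15.0 29.3
slottop 6.9 39.0
nose 38.6 47.2
footbot 41.5 39.8
```

```bash
python3 -m inch '[[30,2,0,-5,0],[30,2,0,-20,0],[30,2,0,-35,0],[30,2,0,-35,0]]'; python3 go.py .5225 -.1805 .12 80.7
```

```text
time_s: 14.95
position: [0.4652, -0.276, 0.124]
tcp_rot: [[-0.987, 0.158, 0.009], [0.158, 0.987, -0.005], [-0.009, -0.004, -1.0]]
force: [-0.1, -0.2, -2.6]
opening: 0.408
t 14.95 p [ 0.4652 -0.276   0.124 ] yaw 80.92 F [-0.09 -0.21 -2.55] M [-0.009  0.     0.007] op 35.5
shift [-41.5 103.4   4. ] roll 0.0039
```

```bash
python3 -m inch '[[30,-15,45,0,0.004],[30,-41,95,0,0.004],[30,-41,103,10,0.004],[30,-41,103,25,0.004],[30,-41,103,32,0.004],[30,-41,103,32,0.004]]'; python3 prof.py;  python3 go.py .5225 -.1805 .081 80.7
```

```text
time_s: 15.55
position: [0.5209, -0.1806, 0.0901]
tcp_rot: [[-0.987, 0.162, 0.005], [0.162, 0.987, -0.003], [-0.006, -0.003, -1.0]]
force: [-0.2, -0.2, -2.1]
opening: 0.406
[ 0.5214 -0.1811  0.0909] 184
origin rel TCP x 23.9 z 47.5 tilt 21.9 med res 1.03
hooktip 13.1 35.6
legbot 7.5 28.0
lipbot 14.9 30.9
slottop 6.7 40.6
nose 38.4 49.0
footbot 41.4 41.6
t 15.6 p [ 0.5214 -0.1811  0.0909] yaw 80.66 F [-0.34 -0.28 -2.24] M [-0.045  0.015  0.01 ] op 35.4
shift [-0.9  0.8  9.9] roll -0.0008
```

```bash
python3 -m inch '[[30,0,1,3,0],[30,0,1,6,0],[30,0,1,8,0],[30,0,1,9,0],[30,0,1,9,0]]'; python3 go.py .5225 -.1805 .081 80.7; python3 prof.py
```

```text
time_s: 16.1
position: [0.5216, -0.1803, 0.0819]
tcp_rot: [[-0.987, 0.163, 0.007], [0.162, 0.987, -0.004], [-0.007, -0.003, -1.0]]
force: [0.7, -0.7, -2.0]
opening: 0.412
t 16.1 p [ 0.5216 -0.1803  0.0819] yaw 80.65 F [ 0.67 -0.74 -2.02] M [ 0.011  0.031 -0.035] op 35.8
shift [-0.9 -0.1  0.9] roll -0.0009
[ 0.5217 -0.1803  0.082 ] 178
origin rel TCP x 24.6 z 38.8 tilt 22.3 med res 1.02
hooktip 13.9 26.8
legbot 8.3 19.2
lipbot 15.7 22.2
slottop 7.5 31.8
nose 39.1 40.4
footbot 42.1 33.0
```

```bash
python3 -m inch '[[30,-4,0,0,0],[30,-8,0,0,0],[30,-12,0,0,0],[30,-13,0,0,0],[30,-14,0,0,0],[30,-15,0,0,0]]'; python3 -m inch '[[30,-1,0,0,0],[30,-2,0,0,0],[30,-2.5,0,0,0]]'; python3 -m inch '[[30,-1,0,0,0],[30,-1.8,0,0,0]]'; python3 go.py .5225 -.1805 .081 80.7
```

```text
time_s: 16.75
position: [0.5364, -0.1826, 0.0821]
tcp_rot: [[-0.987, 0.162, 0.006], [0.162, 0.987, -0.004], [-0.007, -0.003, -1.0]]
force: [-0.4, -1.0, -2.9]
opening: 0.41
time_s: 17.05
position: [0.5389, -0.183, 0.0821]
tcp_rot: [[-0.987, 0.162, 0.006], [0.162, 0.987, -0.004], [-0.007, -0.003, -1.0]]
force: [0.2, 0.2, -2.4]
opening: 0.409
time_s: 17.25
position: [0.5408, -0.1834, 0.0821]
tcp_rot: [[-0.987, 0.162, 0.007], [0.162, 0.987, -0.004], [-0.007, -0.003, -1.0]]
force: [-0.6, 0.9, -2.9]
opening: 0.408
t 17.25 p [ 0.5408 -0.1834  0.0821] yaw 80.65 F [-0.56  0.86 -2.89] M [ 0.058 -0.03   0.018] op 35.5
shift [18.5 -0.2  1. ] roll -0.0009
```

```bash
python3 -m inch '[[30,-1,0,0,0],[30,-1.6,0,0,0]]'; python3 -m inch '[[30,-1,0,0,0],[30,-1,0,0,0]]'; python3 -m inch '[[30,-1,0,0,0],[30,-1,0,0,0]]'
```

```text
time_s: 17.45
position: [0.5424, -0.1836, 0.0821]
tcp_rot: [[-0.987, 0.162, 0.006], [0.162, 0.987, -0.004], [-0.007, -0.003, -1.0]]
force: [-1.0, -0.1, -1.6]
opening: 0.41
time_s: 17.65
position: [0.5427, -0.1835, 0.0819]
tcp_rot: [[-0.987, 0.162, 0.005], [0.162, 0.987, -0.004], [-0.005, -0.003, -1.0]]
force: [-1.7, -0.4, -1.8]
opening: 0.413
time_s: 17.85
position: [0.5431, -0.1835, 0.0817]
tcp_rot: [[-0.987, 0.162, 0.003], [0.162, 0.987, -0.003], [-0.004, -0.003, -1.0]]
force: [-2.1, -0.1, -3.2]
opening: 0.409
```

```bash
python3 -m inch '[[30,0,0,-1.5,0],[30,0,0,-2.5,0],[30,0,0,-2.5,0]]';python3 -m inch '[[30,0,0,-1.2,0],[30,0,0,-1.2,0]]'; python3 prof.py
```

```text
time_s: 18.15
position: [0.5425, -0.1831, 0.0839]
tcp_rot: [[-0.987, 0.162, 0.002], [0.162, 0.987, -0.002], [-0.002, -0.002, -1.0]]
force: [-2.6, 0.4, -4.5]
opening: 0.412
time_s: 18.35
position: [0.5423, -0.183, 0.0841]
tcp_rot: [[-0.987, 0.162, 0.001], [0.162, 0.987, -0.002], [-0.002, -0.002, -1.0]]
force: [0.2, -0.2, -12.8]
opening: 0.413
[ 0.5423 -0.183   0.0842] 182
origin rel TCP x 23.5 z 41.6 tilt 20.5 med res 0.86
hooktip 12.4 30.0
legbot 6.7 22.5
lipbot 14.1 25.3
slottop 6.2 35.1
nose 38.0 42.8
footbot 40.8 35.3
```

```bash
python3 -m inch '[[30,-0.5,0,1.2,0],[30,-1.2,0,1.2,0],[30,-1.8,0,1.2,0]]'; python3 -m inch '[[30,-1.2,0,0,0],[30,-1.8,0,0,0],[30,-2.2,0,0,0]]';python3 -m inch '[[30,-1.2,0,0,0],[30,-1.8,0,0,0],[30,-2.2,0,0,0]]'
```

```text
time_s: 18.7
position: [0.5433, -0.1831, 0.0832]
tcp_rot: [[-0.987, 0.162, -0.001], [0.162, 0.987, -0.002], [0.0, -0.002, -1.0]]
force: [-3.6, 0.0, -4.0]
opening: 0.408
time_s: 19.0
position: [0.545, -0.1833, 0.0833]
tcp_rot: [[-0.987, 0.162, -0.002], [0.162, 0.987, -0.001], [0.001, -0.001, -1.0]]
force: [-5.0, -0.8, -3.4]
opening: 0.408
time_s: 19.3
position: [0.5472, -0.1836, 0.0834]
tcp_rot: [[-0.987, 0.162, -0.002], [0.162, 0.987, -0.001], [0.001, -0.001, -1.0]]
force: [-4.9, 0.2, -2.8]
opening: 0.409
```

```bash
python3 -m inch '[[30,-1.2,0,0,0],[30,-1.8,0,0,0],[30,-2.2,0,0,0]]';python3 -m inch '[[30,-1.2,0,0,0],[30,-1.8,0,0,0],[30,-2.2,0,0,0]]'; python3 prof.py
```

```text
time_s: 19.6
position: [0.5496, -0.1839, 0.0835]
tcp_rot: [[-0.987, 0.162, -0.001], [0.162, 0.987, -0.001], [0.001, -0.001, -1.0]]
force: [-4.7, -0.3, -2.2]
opening: 0.41
time_s: 19.9
position: [0.5518, -0.1843, 0.0835]
tcp_rot: [[-0.987, 0.162, -0.001], [0.162, 0.987, -0.001], [0.001, -0.001, -1.0]]
force: [-4.8, 0.2, -2.7]
opening: 0.415
[ 0.5518 -0.1843  0.0835] 174
origin rel TCP x 17.5 z 37.0 tilt 15.5 med res 0.86
hooktip 5.4 26.4
legbot -0.9 19.4
lipbot 6.8 21.6
slottop -0.3 32.1
nose 32.1 36.9
footbot 34.2 29.2
```

```bash
for i in 1 2; do :; done; python3 -m inch '[[30,-1.2,0,0,0],[30,-1.8,0,0,0],[30,-2,0,0,0]]';python3 -m inch '[[30,-1.2,0,0,0],[30,-1.8,0,0,0]]';python3 -m inch '[[30,-1.2,0,0,0],[30,-1.8,0,0,0]]'; python3 prof.py|grep -E 'tilt|hookt|nose'
```

```text
time_s: 20.25
position: [0.5538, -0.1845, 0.0834]
tcp_rot: [[-0.987, 0.162, -0.002], [0.162, 0.987, -0.001], [0.001, -0.001, -1.0]]
force: [-5.7, -0.1, -2.5]
opening: 0.416
time_s: 20.45
position: [0.5556, -0.1848, 0.0833]
tcp_rot: [[-0.987, 0.162, -0.002], [0.162, 0.987, -0.001], [0.002, -0.001, -1.0]]
force: [-4.2, 0.3, -3.3]
opening: 0.411
time_s: 20.65
position: [0.5573, -0.1851, 0.0832]
tcp_rot: [[-0.987, 0.161, -0.002], [0.161, 0.987, -0.001], [0.002, -0.001, -1.0]]
force: [-4.6, 0.2, -2.6]
opening: 0.409
origin rel TCP x 12.2 z 36.3 tilt 10.1 med res 0.96
hooktip -0.9 26.8
nose 26.7 34.8
```

```bash
python3 -m inch '[[30,-1.2,0,0,0],[30,-1.8,0,0,0]]';python3 -m inch '[[30,-1.2,0,0,0],[30,-1.8,0,0,0]]';python3 -m inch '[[30,-1.2,0,0,0],[30,-1.8,0,0,0]]'; python3 prof.py|grep -E 'tilt|hookt|nose'
```

```text
time_s: 20.9
position: [0.5582, -0.1852, 0.0831]
tcp_rot: [[-0.987, 0.161, -0.004], [0.161, 0.987, -0.0], [0.004, -0.001, -1.0]]
force: [-5.8, 0.1, -1.9]
opening: 0.41
time_s: 21.1
position: [0.559, -0.1853, 0.083]
tcp_rot: [[-0.987, 0.161, -0.007], [0.161, 0.987, 0.0], [0.007, -0.001, -1.0]]
force: [-6.8, 0.5, -2.0]
opening: 0.41
time_s: 21.3
position: [0.5597, -0.1855, 0.0829]
tcp_rot: [[-0.987, 0.16, -0.009], [0.16, 0.987, 0.001], [0.009, -0.001, -1.0]]
force: [-6.2, 0.4, -2.9]
opening: 0.408
origin rel TCP x 9.9 z 34.8 tilt 7.9 med res 0.7
hooktip -3.5 25.9
nose 24.3 32.8
```

```bash
python3 -m inch '[[30,-1.8,0,0.4,0],[30,-2.4,0,0.6,0]]';python3 -m inch '[[30,-1.8,0,0.4,0],[30,-2.6,0,0.6,0]]';python3 -m inch '[[30,-1.8,0,0.4,0],[30,-2.6,0,0.6,0]]'; python3 prof.py|grep -E 'tilt|hookt|nose'
```

```text
time_s: 21.55
position: [0.5617, -0.1858, 0.0825]
tcp_rot: [[-0.987, 0.16, -0.01], [0.16, 0.987, 0.001], [0.01, -0.0, -1.0]]
force: [-5.9, 0.2, 0.8]
opening: 0.412
time_s: 21.75
position: [0.5635, -0.1861, 0.0822]
tcp_rot: [[-0.987, 0.16, -0.012], [0.16, 0.987, 0.002], [0.012, -0.0, -1.0]]
force: [-7.1, -1.1, 0.2]
opening: 0.406
time_s: 21.95
position: [0.5656, -0.1865, 0.0817]
tcp_rot: [[-0.987, 0.16, -0.013], [0.16, 0.987, 0.002], [0.013, -0.0, -1.0]]
force: [-5.1, -0.1, -2.4]
opening: 0.412
origin rel TCP x 5.0 z 33.1 tilt 3.7 med res 0.79
hooktip -9.0 25.1
nose 19.3 30.0
```

```bash
python3 -m inch '[[30,-1.6,0,0.8,0],[30,-2.2,0,1,0]]';python3 -m inch '[[30,-1.6,0,0.8,0],[30,-2,0,1,0]]'; python3 prof.py|grep -E 'tilt|hookt|nose'
```

```text
time_s: 22.2
position: [0.5681, -0.1869, 0.081]
tcp_rot: [[-0.987, 0.16, -0.013], [0.16, 0.987, 0.002], [0.013, -0.0, -1.0]]
force: [-5.6, 0.5, 0.6]
opening: 0.406
time_s: 22.4
position: [0.5705, -0.1872, 0.0803]
tcp_rot: [[-0.987, 0.16, -0.012], [0.16, 0.987, 0.001], [0.012, -0.0, -1.0]]
force: [-5.6, -0.1, 0.2]
opening: 0.414
origin rel TCP x 0.0 z 32.1 tilt -1.8 med res 0.77
hooktip -14.7 25.6
nose 13.9 27.7
```

```bash
python3 -m inch '[[30,0,0,0.6,0],[30,0,0,1.0,0]]'; python3 prof.py; python3 - <<'E'
from h import *
a=cap('scene')[0];b=cap('top')[0]
save(np.hstack([cv2.resize(a[190:270,170:270],(500,400),interpolation=cv2.INTER_CUBIC),cv2.resize(b[180:280,295:400],(300,400))]),'r3.png')
E
```

```text
time_s: 22.65
position: [0.571, -0.1874, 0.0797]
tcp_rot: [[-0.987, 0.16, -0.011], [0.16, 0.987, 0.001], [0.011, -0.001, -1.0]]
force: [-3.9, 1.1, 2.2]
opening: 0.412
[ 0.5709 -0.1874  0.0797] 123
origin rel TCP x -0.6 z 31.3 tilt -2.4 med res 0.73
hooktip -15.3 24.9
legbot -23.5 20.2
lipbot -15.6 19.9
slottop -19.1 32.0
nose 13.3 26.7
footbot 12.9 18.7
```

View pics/r3.png

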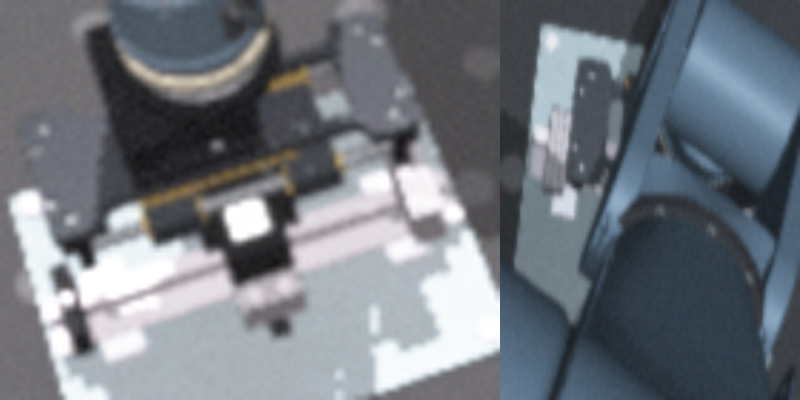

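```bash
python3 -m inch '[[30,1,0,-0.2,0],[30,1.5,0,-0.2,0],[30,1,0,0,0]]'; python3 -m inch '[[30,0,0,0,0],[37,0,0,0,0],[40,0,0,0,0],[50,0,0,0,0],[50,0,0,0,0]]'; python3 prof.py | grep -E 'tilt|nose|hookt'
```

```text
time_s: 23.1
position: [0.5706, -0.1874, 0.0797]
tcp_rot: [[-0.987, 0.161, -0.009], [0.161, 0.987, 0.001], [0.009, -0.001, -1.0]]
force: [-2.1, 1.4, -1.1]
opening: 0.412
time_s: 23.6
position: [0.5715, -0.1878, 0.0802]
tcp_rot: [[-0.987, 0.161, -0.007], [0.161, 0.987, -0.0], [0.007, -0.001, -1.0]]
force: [0.4, 0.2, -0.1]
opening: 0.543
origin rel TCP x -1.1 z 30.8 tilt 0.5 med res 0.87
hooktip -15.5 23.6
nose 13.0 26.9
```

```bash
python3 -m inch '[[65,0,0,0,0],[65,0,0,0,0],[65,0,0,0,0],[65,0,0,-15,0],[65,0,0,-50,0],[65,0,0,-95,0],[65,50,0,-130,0],[65,90,0,-130,0]]'; python3 -m inch '[[65,50,0,0,0],[65,90,0,0,0],[65,120,0,0,0],[65,120,0,0,0]]'; python3 - <<'E'
from h import *
A=cap('scene');B=cap('top')
a=np.radians(-9.3);ex=np.array([np.cos(a),np.sin(a)]);ey=np.array([-ex[1],ex[0]])
for n,c in(('scene',A),('top',B)):
    W=c[1];q=W[...,:2]-[.562,-.187];X=q@ex*1000;Y=q@ey*1000;z=W[...,2]*1000
    m=(abs(X-7)<60)&(abs(Y)<35)
    for nm,lo,hi in(('blocktop',85,100),('housing',50,64)):
        k=m&(z>lo)&(z<hi); 
        if k.sum()<8: print(n,nm,k.sum());continue
        r=cv2.minAreaRect(np.c_[X[k],Y[k]].astype(np.float32)); pl=np.linalg.lstsq(np.c_[X[k],Y[k],np.ones(k.sum())],z[k],rcond=None)[0]
        print(n,nm,k.sum(),np.round(r[0],1),np.round(r[1],1),round(r[2],1),'z',np.median(z[k]).round(1),'slope deg',np.degrees(pl[:2]).round(2))
save(np.hstack([cv2.resize(A[0][190:270,170:270],(500,400),interpolation=cv2.INTER_CUBIC),cv2.resize(B[0][180:280,295:400],(300,400))]),'r4.png')
s=bot.read_state();print(s['position'],s['force'],s['opening'])
E
```

```text
time_s: 24.45
position: [0.4863, -0.1752, 0.2145]
tcp_rot: [[-0.987, 0.159, 0.001], [0.159, 0.987, -0.006], [-0.002, -0.006, -1.0]]
force: [-0.4, -1.1, -0.2]
opening: 0.746
time_s: 24.85
position: [0.3633, -0.1536, 0.2139]
tcp_rot: [[-0.987, 0.161, -0.003], [0.161, 0.987, -0.003], [0.002, -0.003, -1.0]]
force: [-0.6, -0.2, 0.2]
opening: 0.75
scene blocktop 232 [ 8.5 -0.1] [35.7 54. ] 89.8 z 92.8 slope deg [-1.46  0.96]
scene housing 93 [40.1 -0.1] [17.6 35.8] 0.5 z 57.4 slope deg [-7.18 -1.7 ]
top blocktop 284 [6.9 2.7] [36.5 49.8] 89.6 z 93.5 slope deg [-0.08 -0.67]
top housing 145 [7.2 3.6] [80.8 35.6] 1.7 z 57.2 slope deg [ 0.59 -1.43]
[ 0.36811911 -0.15644991  0.21468192] [ 0.28855536 -1.12850259 -0.24662761] 0.7471634793264007
```

View pics/r4.png

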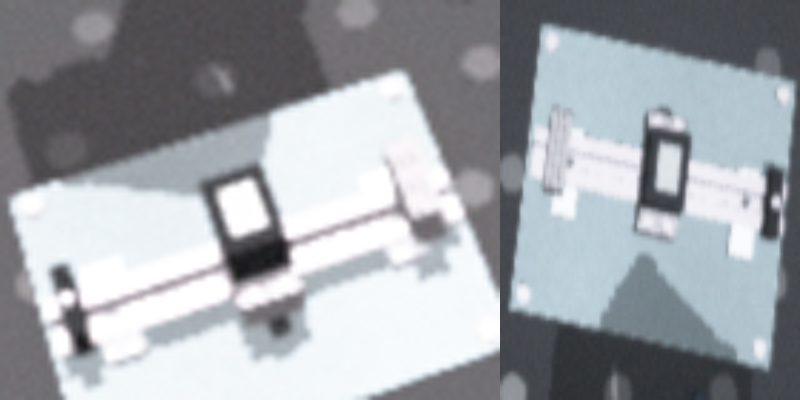

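```bash
python3 -c "
from rig import bot
print(bot.hand_in())"
```

```text
the job is handed in; nothing more can be done
None
```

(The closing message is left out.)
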